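# Lock the lid of the coffee capsule tub

### The job

The lid has been laid on the larger round tub, the full one with coffee capsules in it: press its three snap tabs down flat onto the lid, one after another around the rim, so that the lid is locked all round, and leave the tub standing where it is. The smaller tub is empty and still has to be filled, so do not touch it and leave its tabs up.

Things in the scene. Friction and masses are not known exactly. Their poses are not given: they have to be found in the camera images.
- tub: The larger tub, loose, about 0.95 kg: clear plastic full of coffee capsules, white lid disc 180 mm across, its upper face 110 mm above the underside, three grey snap tabs 120 degrees apart at the lid's edge (flat, their ends reach 102 mm from the axis). Origin: centre of the underside, on the counter; z up along the axis; x from the axis towards tab 0.
- tub_tab0 (a joint): Grey snap tab, 42 mm wide, 34 long, 5 thick, 13 mm lip turned down at its end. Tangential hinge 68 mm from the tub's axis, 113 mm above its underside, in direction 0 deg of tub +x. Value: rad above the lid; starts 0.35 to 0.5 (raised outward); 0 = flat (hard stop), upper face 115.5 mm up. No spring, stays where left; turns at 3 to 8 N down, 22 mm out from the hinge.
- tub_tab1 (a joint): Grey snap tab, 42 mm wide, 34 long, 5 thick, 13 mm lip turned down at its end. Tangential hinge 68 mm from the tub's axis, 113 mm above its underside, in direction 120 deg anticlockwise from above of tub +x. Value: rad above the lid; starts 0.35 to 0.5 (raised outward); 0 = flat (hard stop), upper face 115.5 mm up. No spring, stays where left; turns at 3 to 8 N down, 22 mm out from the hinge.
- tub_tab2 (a joint): Grey snap tab, 42 mm wide, 34 long, 5 thick, 13 mm lip turned down at its end. Tangential hinge 68 mm from the tub's axis, 113 mm above its underside, in direction 240 deg anticlockwise from above of tub +x. Value: rad above the lid; starts 0.35 to 0.5 (raised outward); 0 = flat (hard stop), upper face 115.5 mm up. No spring, stays where left; turns at 3 to 8 N down, 22 mm out from the hinge.
- small_tub: The smaller, empty tub of the same make, not to be touched: clear plastic, white lid disc 124 mm across, its upper face 75 mm above the underside, three raised grey tabs 28 mm wide, reaching at most 73 mm from the axis and 97 mm high. Origin: centre of the underside, on the counter; z up; x towards its first tab.
Mind the look-alikes: they are no part of the job. What is shaped like the tub but purple is not meant.

How it is judged:
At the end, for the whole second after the job is handed in: All three tabs of the larger tub lie flat on its lid (each within 0.17 rad, 10 degrees, of flat); the tub stands upright (within 0.1 rad), at rest (under 0.02 m/s), within 40 mm of where it stood at the start (value of joint each of tub_tab0, tub_tab1, tub_tab2 below 0.17 rad and angle between tub's own z axis and vertical below 0.1 rad and distance of tub from where it was at the start of the episode below 0.04 m and linear speed of tub below 0.02 m/s); the robot touches nothing.
It fails at once if the smaller tub is touched by the robot (over 1 N) or shifted by more than 15 mm (contact force between small_tub and the arm above 1 N or contact force between small_tub and the fingers above 1 N or distance of small_tub from where it was at the start of the episode above 0.015 m).
It also fails if it takes over 40 s, if anything falls off the work surface, if the arm or the gripper's body presses on something with over 40 N, if the wrist force passes 120 N, or if a joint passes its speed limit or range.

### The arm

A 6-joint arm with a two-finger parallel gripper is mounted at the origin on the work surface. World frame = base frame: x ahead of the robot, y to its left, z up, the work surface at z = 0. Lengths are in m, angles in rad, forces in N, time in s.
With the tool pointing down it reaches from about 0.275 to 0.725 m from the base axis. Payload 5.6 kg.
Tool frame: the origin (TCP) lies midway between the tips of the shut fingers; the grasp point (between the pads) lies 19 mm behind it (manip.grip_depth is the distance from the TCP to the grasp point, in m); z points along the fingers, y is the direction in which the jaws open and shut (so a half turn about z gives the same grasp; the last joint's range is limited). The gripper opens to 85 mm and grips with 20 to 120 N. Pads are 22 mm wide; open, the fingers measure 114 mm over their backs; the gripper's body (76 mm by 85 mm) begins 54 mm behind the grasp point. The pads swing forward as they close: fully open they stand 13 mm farther back than shut.
Start: joints at [1.548, 0.255, 0.108, 0, -1.424, -0.285], TCP at [0.167, 0.524, 0.231] pointing down, gripper open.
Joint ranges: [-2.95, 2.95], [-1.21, 1.97], [-1.09, 1.5], [-2.87, 1.71], [-2.94, -0.07], [-3.05, 3.05]. Speed limits (rad/s): [2.57, 2.57, 3.14, 3.14, 3.14, 3.14].

### API

Orientations are given as a unit quaternion [w, x, y, z].
In Python, from bench import status, snapshot, get_calibration, close_job, manip gives the robot as it stands. The module is installed in compiled form; this text tells all that it offers.
- The arm moves only by the shell command python3 -m crank 'ROWS' [FORCE]. ROWS is JSON, a list of rows, each a list of 3 entries, a list of its own where there are three numbers: the turn, a rotation vector about the tool's x, y, z in degrees, then the shift along the tool's x, y, z in cm, then the closure in counts, from 0 (fully open) to 255 (shut). A call has 1 to 12 rows; each row is the pose to reach, as a shift and turn from the pose commanded when the call began, along the tool's axes at that moment; what a row does not reach only later rows make up. A row lasts 1/12 s, in which the tool goes at most 41.7 mm and 7.16 degrees, less where a joint would pass 70% of its speed; a pose out of reach is approached as far as the arm can. A call with a gripper value outside its range is refused whole. The fingers move at their own pace and stop on an object; FORCE is the grip in N (left out, the last holds). Time passes only in rows, so rows that repeat a pose let the fingers close. It gives the time, the measured TCP pose, the force and the opening at its end, in the units of the state.
- status.get_state(): the state, without advancing time (a new reading comes with each control period).
- snapshot(name): name is "scene" or "top" or "wrist"; returns the picture (480x640x3 uint8, red, green, blue); there is no depth.
- get_calibration(name): a dict with "intrinsics" (3x3 intrinsics, pixels), "R" (3x3) and "t" (3): a world point X has camera coordinates R X + t; the wrist camera has in their place "mount" (4x4, takes a point from camera to tool coordinates, whose origin is the TCP and whose axes are the flange's). Camera axes: x right, y down, z forward; pixel columns grow to the right and rows downward; lengths in m; the calibration is good to about 2 mm. A picture is of the moment at which its call begins: read the wrist's pose just before it. get_calibration takes no time and is no camera call.
- close_job(): hands the job in, once; it reports no verdict.
The state is a dict: "t": time; "q": joint angles; "joint_velocities": joint speeds; "tau": joint torques, N m; "tool_pos": TCP position; "ee_rot": TCP orientation; "wrist_force": force on the tool from outside, world axes, zero at the start; "wrist_torque": the same for the moment, N m; "grip_width": finger opening in m.
Only numpy, scipy, OpenCV 4.12 (cv2) and the standard library are available. Lean on these libraries where they do the work, as an engineer would, in place of code of your own. Each camera call takes 0.05 s, during which the arm holds its last target. There are 200 camera calls.

## Working session

There is one attempt and no reset: what is moved stays moved. The work goes in short steps, Python scripts to look and compute and a shell command to move; the robot and the scene stay as the last step left them, time stands still between calls to the robot, and variables do not carry over. Pictures are saved under pics/ and viewed, about 8 in all and at most 12, crops included, and the job is handed in when it is done.

```bash
mkdir -p pics
python3 - <<'E'
from bench import *
import cv2
s=status.get_state();print(s)
for n in("scene","top"):
    cv2.imwrite(f"pics/{n}0.png",snapshot(n)[:,:,::-1]);c=get_calibration(n);print(n,c)
print(get_calibration("wrist"))
E
```

```text
{'t': 0.0, 'q': array([ 1.54761526e+00,  2.55762225e-01,  1.07008633e-01, -4.53507517e-04,
       -1.42388480e+00, -2.84599903e-01]), 'joint_velocities': array([ 1.45574566e-03, -2.10836010e-04,  2.56076064e-04,  4.65245893e-05,
        6.72761151e-04, -1.54984608e-04]), 'tau': array([ 7.38956442e-04, -3.86626446e+01,  2.37940228e+01,  5.36494195e+00,
       -6.21666681e-03, -9.87214577e-06]), 'tool_pos': array([0.16642127, 0.52370784, 0.23039261]), 'ee_rot': array([ 9.42407580e-04,  9.88176645e-01, -1.53316727e-01, -1.02322230e-04]), 'wrist_force': array([ 0.27398743,  0.12785035, -0.23606219]), 'wrist_torque': array([-0.04881308,  0.01156746, -0.05039396]), 'grip_width': 0.08532844562804151}
scene {'intrinsics': array([[491.6775108 ,   0.        , 319.39172653],
       [  0.        , 491.6775108 , 242.09711519],
       [  0.        ,   0.        ,   1.        ]]), 'R': array([[-0.77450946,  0.63255958,  0.00186309],
       [ 0.45006421,  0.55312598, -0.70106622],
       [-0.44449668, -0.54214391, -0.71309374]]), 't': array([ 0.40725849, -0.20456733,  1.3779836 ])}
top {'intrinsics'
[... 214 characters left out ...]
3e-05],
       [-9.97190841e-01,  2.28586155e-03, -7.48678874e-02],
       [ 7.48678022e-02, -1.22929288e-04, -9.97193460e-01]]), 't': array([0.05581983, 0.54103633, 1.09330855])}
{'intrinsics': array([[383.389576  ,   0.        , 329.60037509],
       [  0.        , 383.389576  , 234.61435646],
       [  0.        ,   0.        ,   1.        ]]), 'mount': array([[-7.78653837e-04, -9.65918245e-01, -2.58846166e-01,
         6.41486514e-02],
       [ 9.99999570e-01, -8.82475522e-04,  2.84901672e-04,
        -9.55659407e-04],
       [-5.03617128e-04, -2.58845832e-01,  9.65918517e-01,
        -1.41569741e-01],
       [ 0.00000000e+00,  0.00000000e+00,  0.00000000e+00,
         1.00000000e+00]])}
```

View pics/top0.png

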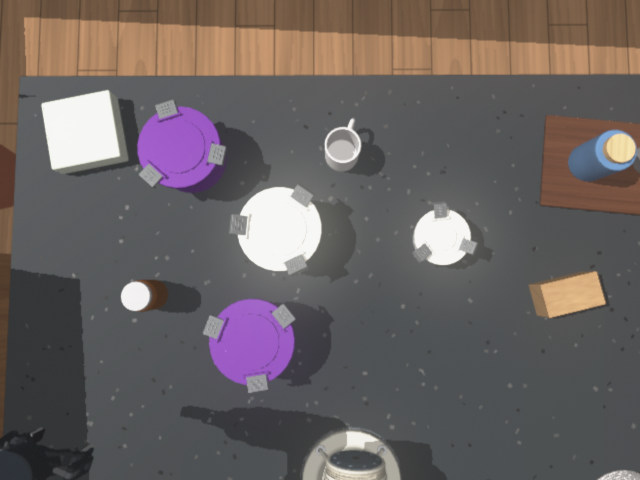

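View pics/scene0.png

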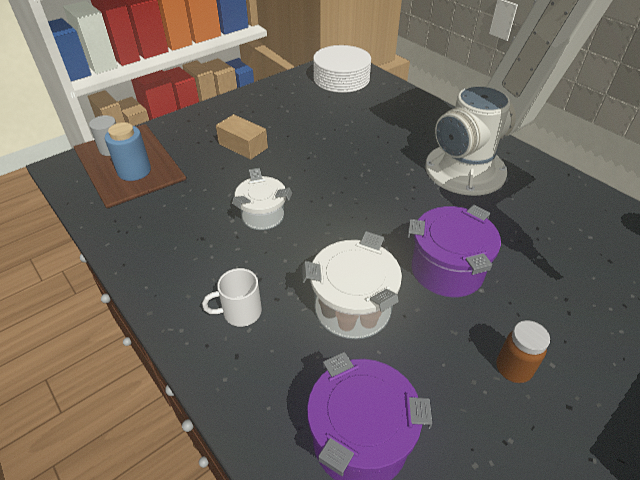

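Candidates (top view): white tub with capsules (280,228), purple tubs (180,148) and (252,342), small white tub (442,237), white box (85,130). I choose (280,228): it is white, large, and the scene view shows capsules through its clear wall.

```bash
cat > h.py <<'E'
import numpy as np,cv2
from bench import *
def ray(n,uv,z):
    c=get_calibration(n);R,t=c["R"],c["t"];o=-R.T@t
    d=R.T@np.linalg.inv(c["intrinsics"])@np.array([uv[0],uv[1],1.])
    return o+d*(z-o[2])/d[2]
def proj(n,X):
    c=get_calibration(n);p=c["intrinsics"]@(c["R"]@np.asarray(X)+c["t"]);return p[:2]/p[2]
E
python3 - <<'E'
from h import *
from scipy.spatial.transform import Rotation as Ro
for n,b in(("top",(215,165,345,290)),("scene",(290,225,415,340))):
    im=cv2.imread(f"pics/{n}0.png");x0,y0,x1,y1=b
    cv2.imwrite(f"pics/crop_{n}.png",cv2.resize(im[y0:y1,x0:x1],None,fx=4,fy=4,interpolation=cv2.INTER_CUBIC))
    hsv=cv2.cvtColor(im,cv2.COLOR_BGR2HSV)
    S,V=hsv[...,1],hsv[...,2]
    w=np.zeros(S.shape,np.uint8);w[y0:y1,x0:x1]=((V>215)&(S<30))[y0:y1,x0:x1]
    cs=max(cv2.findContours(w,0,cv2.CHAIN_APPROX_NONE)[0],key=cv2.contourArea)
    P=np.array([ray(n,p,.110)[:2] for p in cv2.convexHull(cs)[:,0]])
    # circle fit
    A=np.c_[2*P,np.ones(len(P))];s=np.linalg.lstsq(A,(P**2).sum(1),rcond=None)[0];c=s[:2];print(n,"centre",c,"r",np.sqrt(s[2]+c@c))
    g=np.zeros(S.shape,np.uint8);g[y0:y1,x0:x1]=((V>95)&(V<205)&(S<40))[y0:y1,x0:x1]
    g=cv2.morphologyEx(g,cv2.MORPH_OPEN,np.ones((3,3)))
    k,_,st,ce=cv2.connectedComponentsWithStats(g)
    for i in range(1,k):
        if st[i,4]>60:
            p=ray(n,ce[i],.12)[:2]-c;print(ce[i],st[i,4],"r",np.hypot(*p),"ang",np.degrees(np.arctan2(p[1],p[0])))
s=status.get_state();print(Ro.from_quat(np.roll(s['ee_rot'],-1)).as_matrix().round(4))
E
```

```text
top centre [0.5619984  0.15481217] r 0.08925868606901835
[278.03797139 229.72743823] 7690 r 0.004023945826513137 ang 171.7094799381394
scene centre [0.56415974 0.15849824] r 0.08877667614174609
[371.75895765 240.12052117] 307 r 0.08806631685423545 ang -154.0609255445273
[312.77894737 271.00701754] 285 r 0.08372688091352644 ang -36.1396559880383
[355.98234255 314.6050618 ] 1699 r 0.10798740000679093 ang 47.94854390288802
[[ 9.530e-01 -3.031e-01 -4.000e-04]
 [-3.031e-01 -9.530e-01 -1.700e-03]
 [ 1.000e-04  1.700e-03 -1.000e+00]]
```

View pics/crop_scene.png

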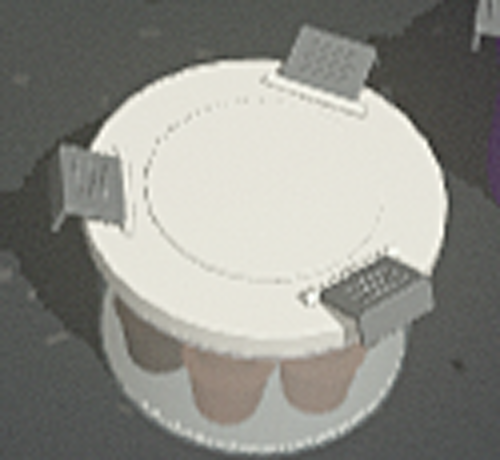

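The crop shows the white tub with brown capsules and three raised tabs, at scene pixels (372,240), (313,271) and (385,298). The choice is confirmed.

Run:
```python
from h import *
from scipy.spatial.transform import Rotation as Ro
C=np.array([.563,.1565])
L=[]
for n,uv in(("top",[(239,225),(301,196),(295,264)]),("scene",[(384,297),(313,271),(372,240)])):
    for p in uv:
        q=ray(n,p,.12)[:2]-C;a=np.degrees(np.arctan2(q[1],q[0]));L.append((a+60)%120-60+0);print(n,p,np.hypot(*q).round(4),a.round(1))
Z=np.exp(1j*np.radians(3*np.array(L)));b=np.degrees(np.angle(Z.mean()))/3;print("base",b)
s=status.get_state();M=Ro.from_quat(np.roll(s['ee_rot'],-1)).as_matrix();prev=s['tool_pos']
for k in range(3):
    a=np.radians(b+120*k);T=np.r_[C+.089*np.array([np.cos(a),np.sin(a)]),.150]
    print(np.degrees(a),T,"tool shift cm from start",(M.T@(T-s['tool_pos'])*100).round(2))
st=ray("top",(442,237),.08);print("small",st,"purple",ray("top",(180,148),.11),ray("top",(252,342),.11))
```

```text
top (239, 225) 0.0818 86.3
top (301, 196) 0.0833 -36.5
top (295, 264) 0.086 -154.4
scene (384, 297) 0.0856 85.6
scene (313, 271) 0.0831 -34.6
scene (372, 240) 0.0867 -155.1
base -34.775232574764175
-34.775232574764175 [0.63610423 0.10573809 0.15      ] tool shift cm from start [57.42 25.59  8.1 ]
85.22476742523583 [0.57040899 0.24519108 0.15      ] tool shift cm from start [46.94 14.29  8.08]
205.22476742523583 [0.48248678 0.11857084 0.15      ] tool shift cm from start [42.39 29.02  8.1 ]
small [ 0.54510713 -0.20089     0.08      ] purple [0.73718829 0.36948074 0.11      ] [0.32232243 0.20983791 0.11      ]
```

```bash
python3 -m crank '[[[0,0,0],[4,1.2,1],255],[[0,0,0],[8,2.4,2],255],[[0,0,0],[12,3.6,3],255],[[0,0,0],[16,4.9,4],255],[[0,0,0],[20,6.1,5],255],[[0,0,0],[24,7.3,5],255],[[0,0,0],[28,8.5,5],255],[[0,0,0],[32,9.7,5],255],[[0,0,0],[36,11,5],255],[[0,0,0],[40,12.2,5],255],[[0,0,0],[44,13.4,5],255],[[0,0,0],[46.9,14.3,5],255]]' 40
python3 -m crank '[[[0,0,0],[0,0,0],255],[[0,0,0],[0,0,0],255],[[0,0,0],[0,0,0],255],[[0,0,0],[0,0,0],255]]'
python3 - <<'E'
from h import *
from scipy.spatial.transform import Rotation as Ro
cv2.imwrite("pics/top1.png",cv2.resize(snapshot("top")[:,:,::-1][120:330,150:400],None,fx=3,fy=2.8))
cv2.imwrite("pics/wrist1.png",snapshot("wrist")[:,:,::-1])
s=status.get_state();M=Ro.from_quat(np.roll(s['ee_rot'],-1)).as_matrix()
print(s,(M.T@(np.array([.5704,.2452,.150])-s['tool_pos'])*100).round(2))
E
```

```text
t: 1.1
tool_pos: [0.5717, 0.2439, 0.1807]
ee_rot: [0.0, 0.988, -0.154, -0.0]
wrist_force: [-0.2, 1.4, 1.1]
grip_width: -0.0001
t: 1.43
tool_pos: [0.5695, 0.2464, 0.1812]
ee_rot: [0.0, 0.988, -0.153, -0.0]
wrist_force: [-0.9, 1.0, 0.2]
grip_width: -0.0002
{'t': 1.5333, 'q': array([ 6.60243886e-01,  4.12118921e-01,  2.07037767e-01, -1.60570841e-04,
       -1.36545153e+00,  6.04533641e-01]), 'joint_velocities': array([-1.01125477e-03, -7.48531879e-04,  9.56069667e-04,  4.08891919e-03,
       -7.38017882e-05, -5.04000415e-05]), 'tau': array([-3.30618499e-01, -4.67903602e+01,  2.34958953e+01,  5.30511662e+00,
        2.49060668e-05, -3.61244704e-03]), 'tool_pos': array([0.56940191, 0.24672828, 0.18155813]), 'ee_rot': array([-1.49781254e-04,  9.88314377e-01, -1.52429227e-01,  3.34738277e-05]), 'wrist_force': array([ 0.15275306,  0.81533488, -0.27804531]), 'wrist_torque': array([ 0.00208481,  0.02632582, -0.03097526]), 'grip_width': 0.00035452260100442257} [0.14 0.12 3.16]
```

View pics/wrist1.png

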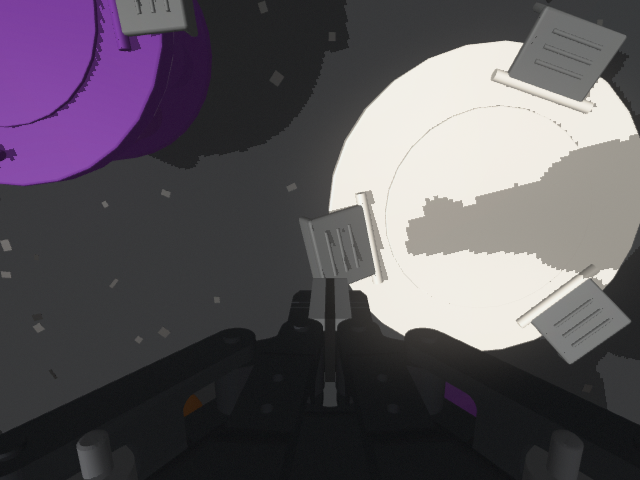

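The wrist view shows the shut fingertips (330,285) just short of the first tab (345,245). The other tabs are at (567,57) and (580,318). I'll cross-check the positions using this picture.

Run:
```python
from h import *
from scipy.spatial.transform import Rotation as Ro
s=status.get_state();M=Ro.from_quat(np.roll(s['ee_rot'],-1)).as_matrix();c=get_calibration("wrist");m=c["mount"]
def wr(uv,z):
    d=M@m[:3,:3]@np.linalg.inv(c["intrinsics"])@np.array([*uv,1.]);o=M@m[:3,3]+s['tool_pos'];return o+d*(z-o[2])/d[2]
# hinge bar midpoints at z~.113, tab plate centres z~.120
H=np.array([wr(p,.115)[:2] for p in[(370,238),(543,91),(557,296)]]);T=np.array([wr(p,.120)[:2] for p in[(347,244),(572,55),(582,318)]])
C=H.mean(0)
C=np.linalg.solve(np.c_[2*(H[1:]-H[0])],((H[1:]**2).sum(1)-(H[0]**2).sum()));print("C",C,"hinge r",np.hypot(*(H-C).T))
for h,t in zip(H,T):
    a=np.degrees(np.arctan2(*(h-C)[::-1]));print(h,t,a,np.degrees(np.arctan2(*(t-C)[::-1])),np.hypot(*(t-C)))
```

```text
C [0.56258847 0.15722153] hinge r [0.06705349 0.06705349 0.06705349]
[0.56890879 0.22397648] [0.57092748 0.23713475] 84.5913885861943 84.04269675042038 0.08034713311276051
[0.61713663 0.11822577] [0.62965202 0.10467518] -35.56047194555885 -38.07978537769734 0.08519764230999718
[0.50174415 0.12904105] [0.48658673 0.11969835] -155.1484520013601 -153.72376737541617 0.08475996877456327
```

```bash
python3 -m crank '[[[0,0,0],[0.1,0.15,2],255],[[0,0,0],[0.1,0.15,4],255],[[0,0,0],[0.1,0.15,4.5],255],[[0,0,0],[0.1,0.15,5],255],[[0,0,0],[0.1,0.15,5.4],255],[[0,0,0],[0.1,0.15,5.8],255],[[0,0,0],[0.1,0.15,6.1],255],[[0,0,0],[0.1,0.15,6.4],255],[[0,0,0],[0.1,0.15,6.6],255],[[0,0,0],[0.1,0.15,6.6],255]]'
```

```text
t: 2.37
tool_pos: [0.5712, 0.2444, 0.1156]
ee_rot: [-0.0, 0.988, -0.153, 0.001]
wrist_force: [0.2, 1.5, 1.9]
grip_width: -0.0001
```

```bash
python3 -m crank '[[[0,0,0],[0,0,0.1],255],[[0,0,0],[0,0,0.2],255],[[0,0,0],[0,0,0.2],255]]'
```

```text
t: 2.62
tool_pos: [0.5713, 0.2444, 0.1154]
ee_rot: [-0.001, 0.988, -0.153, 0.001]
wrist_force: [-3.4, 1.4, 10.7]
grip_width: -0.0001
```

```bash
python3 -m crank '[[[0,0,0],[0,0,-2],255],[[0,0,0],[0,0,-4],255],[[0,0,0],[2.6,2.8,-4.5],255],[[0,0,0],[5.2,5.6,-4.5],255],[[0,0,0],[7.8,8.4,-4.5],255],[[0,0,0],[10.3,11.2,-4.5],255],[[0,0,0],[10.3,11.2,-4.5],255],[[0,0,0],[10.3,11.2,-4.5],255],[[0,0,0],[10.3,11.2,-4.5],255]]'
```

```text
t: 3.37
tool_pos: [0.6344, 0.1057, 0.1576]
ee_rot: [0.0, 0.988, -0.154, -0.001]
wrist_force: [0.3, 0.3, 0.0]
grip_width: -0.0
```

```bash
python3 -m crank '[[[0,0,0],[0.1,0,1],255],[[0,0,0],[0.1,0,2],255],[[0,0,0],[0.1,0,2.5],255],[[0,0,0],[0.1,0,3],255],[[0,0,0],[0.1,0,3.4],255],[[0,0,0],[0.1,0,3.8],255],[[0,0,0],[0.1,0,4.1],255],[[0,0,0],[0.1,0,4.3],255],[[0,0,0],[0.1,0,4.4],255],[[0,0,0],[0.1,0,4.4],255]]'
```

```text
t: 4.2
tool_pos: [0.6366, 0.1057, 0.1155]
ee_rot: [-0.0, 0.988, -0.153, 0.001]
wrist_force: [0.3, -1.2, 5.5]
grip_width: 0.0004
```

```bash
python3 -m crank '[[[0,0,0],[0,0,0.15],255],[[0,0,0],[0,0,0.15],255]]'
python3 -m crank '[[[0,0,0],[0,0,-2],255],[[0,0,0],[0,0,-4],255],[[0,0,0],[-3,0.7,-4.5],255],[[0,0,0],[-6,1.4,-4.5],255],[[0,0,0],[-9,2,-4.5],255],[[0,0,0],[-12,2.7,-4.5],255],[[0,0,0],[-15.1,3.4,-4.5],255],[[0,0,0],[-15.1,3.4,-4.5],255],[[0,0,0],[-15.1,3.4,-4.5],255],[[0,0,0],[-15.1,3.4,-4.5],255]]'
```

```text
t: 4.37
tool_pos: [0.6367, 0.1057, 0.1154]
ee_rot: [-0.0, 0.988, -0.153, 0.002]
wrist_force: [-2.7, -1.7, 11.6]
grip_width: -0.0002
t: 5.2
tool_pos: [0.4817, 0.1195, 0.1579]
ee_rot: [-0.0, 0.988, -0.153, 0.0]
wrist_force: [-0.1, 0.8, 0.4]
grip_width: 0.0001
```

```bash
python3 -m crank '[[[0,0,0],[0,0,1],255],[[0,0,0],[0,0,2],255],[[0,0,0],[0,0,2.5],255],[[0,0,0],[0,0,3],255],[[0,0,0],[0,0,3.4],255],[[0,0,0],[0,0,3.8],255],[[0,0,0],[0,0,4.1],255],[[0,0,0],[0,0,4.3],255],[[0,0,0],[0,0,4.45],255],[[0,0,0],[0,0,4.5],255],[[0,0,0],[0,0,4.5],255]]'
```

```text
t: 6.12
tool_pos: [0.4817, 0.1189, 0.1152]
ee_rot: [0.0, 0.988, -0.153, 0.001]
wrist_force: [-8.5, -1.8, 19.6]
grip_width: 0.0001
```

```bash
python3 -m crank '[[[0,0,0],[0,0,-3],255],[[0,0,0],[0,0,-6],255],[[0,0,0],[0,0,-10],255],[[0,0,0],[-2.4,-3.2,-11],255],[[0,0,0],[-4.8,-6.4,-12],255],[[0,0,0],[-7.2,-9.7,-12],255],[[0,0,0],[-9.6,-13,-12],255],[[0,0,0],[-12,-16.2,-12],255],[[0,0,0],[-14.6,-19.5,-12],255],[[0,0,0],[-14.6,-19.5,-12],255],[[0,0,0],[-14.6,-19.5,-12],255]]'
python3 - <<'E'
from h import *
a=snapshot("top")[:,:,::-1];b=snapshot("scene")[:,:,::-1];cv2.imwrite("pics/top2f.png",a);cv2.imwrite("pics/scene2f.png",b)
f=lambda i:cv2.resize(i,(400,400),interpolation=cv2.INTER_CUBIC)
cv2.imwrite("pics/end.png",np.hstack([f(a[165:290,215:345]),f(b[215:340,290:415])]))
for n,i,bx in(("top",a,(215,165,345,290)),("scene",b,(290,225,415,340))):
    x0,y0,x1,y1=bx;hs=cv2.cvtColor(np.ascontiguousarray(i),cv2.COLOR_BGR2HSV);w=np.zeros((480,640),np.uint8)
    w[y0:y1,x0:x1]=((hs[...,2]>215)&(hs[...,1]<30))[y0:y1,x0:x1]
    cs=max(cv2.findContours(w,0,cv2.CHAIN_APPROX_NONE)[0],key=cv2.contourArea)
    P=np.array([ray(n,p,.110)[:2] for p in cv2.convexHull(cs)[:,0]]);A=np.c_[2*P,np.ones(len(P))];s=np.linalg.lstsq(A,(P**2).sum(1),rcond=None)[0];print(n,s[:2])
E
```

```text
t: 7.03
tool_pos: [0.4007, 0.3513, 0.232]
ee_rot: [0.0, 0.988, -0.152, -0.0]
wrist_force: [-0.3, -0.7, 0.0]
grip_width: -0.0001
top [0.56181144 0.15498028]
scene [0.56415369 0.15835797]
```

View pics/end.png

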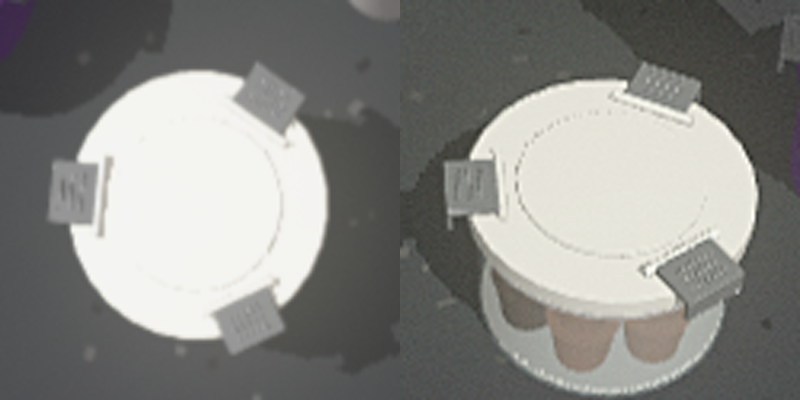

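All three tabs lie flat: they are at (73,192), (268,97) and (248,318) in the left, top-view half, and the same three look flat in the scene half. The tub hasn't moved and the arm is clear.

```bash
python3 -c "
from bench import *
print(close_job())"
```

```text
the job is handed in; nothing more can be done
None
```

I pressed the three snap tabs of the white, capsule-filled tub down onto its lid, one after another with the shut fingertips, then pulled the arm clear and handed the job in.

- **Tabs:** each press ended on a firm stop with the fingertip at z = 0.1152 to 0.1154 m (flat is 0.1155 m), with upward forces of about 11, 12 and 20 N. The final top and scene views show all three tabs flat.
- **Tub:** the lid-centre fits before and after agree within 0.3 mm in both views, so it did not shift. It looks upright in both views.
- **Small tub:** the arm never went near it. I did not measure its position again at the end.
- **Clock and clearance:** about 7 s of the 40 s were used, and the wrist force was about zero once the arm was clear.
- **Disagreement:** the top and scene views put the tub centre about 4 mm apart. The wrist view fell between them, so I used that. No check failed.

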